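# Cordless handset onto the sloping stand

## Task

Pick up the cordless telephone handset, the longer of the two flat black devices on the marble, and lay it lengthwise on the sloping rest of the aluminium stand: keys facing up, earpiece end uppermost, lower end at the lip, centred and straight, so that it stays there by itself. Do not disturb the shorter remote control or the blue glass bowl.

Things in the scene. Friction and masses are not known exactly. Their poses are not given: they have to be found in the camera images.
- handset: Cordless phone handset, black plastic slab 150 x 48 x 20 mm, about 0.16 kg, flat on the marble, keys up. Origin: centre of underside. x: along its length to the earpiece end (display, thin steel slot; twelve grey keys on the other half), y: across its 48 mm width, z: out of the key face. At the start the earpiece end points away from the robot, within 35 degrees.
- rest: Rest of the fixed aluminium stand: plate 40 mm wide, 122 long, dark pad on it, rising 30 degrees roughly away from the robot. Origin: mid-width on its upper face at the foot of the lip, 35 mm above the marble. x: up the slope, y: across, z: normal of the face. Lip at the low end: 6 mm thick, 12 high. The handset lies home with its origin at x = 75 mm, y = z = 0 here, axes parallel.
- remote: Remote control, to be left alone: black plastic slab 105 x 38 x 16 mm with two round grey buttons, lying flat near the handset. Origin: centre of its underside, x along its length.
- bowl: Cobalt blue glass bowl, to be left alone: rim diameter 120 mm, 55 mm high, standing upright. Origin: centre of its underside.

How it is judged:
At the end, for the whole second after the job is handed in: The handset lies at rest on the sloping rest, keys up, earpiece end uppermost, its lower end no more than 20 mm from the lip, centred on the plate within 13 mm, its length within 11 degrees of the slope's direction, flat on the plate (within 6 mm and 10 degrees) (x of handset in the frame of rest between 0.068 and 0.095 m and y of handset in the frame of rest between -0.013 and 0.013 m and z of handset in the frame of rest between -0.004 and 0.006 m and angle between the x axis of handset and the x axis of rest, either way round below 0.2 rad and angle between the z axis of handset and the z axis of rest, either way round below 0.17 rad and angle between handset's own x axis and vertical below 1.3 rad and angle between handset's own z axis and vertical below 0.9 rad and linear speed of handset below 0.02 m/s and angular speed of handset below 0.15 rad/s); the robot touches nothing.
It fails at once if the remote control is moved by more than 30 mm (distance of remote from where it was at the start of the episode above 0.03 m).
It fails at once if the glass bowl is moved by more than 30 mm (distance of bowl from where it was at the start of the episode above 0.03 m).
It also fails if it takes over 38 s, if anything falls off the work surface, if the arm or the gripper's body presses on something with over 40 N, if the wrist force passes 120 N, or if a joint passes its speed limit or range.

## Robot

A 6-joint arm with a two-finger parallel gripper is mounted at the origin on the work surface. World frame = base frame: x ahead of the robot, y to its left, z up, the work surface at z = 0. Lengths are in m, angles in rad, forces in N, time in s.
With the tool pointing down it reaches from about 0.3 to 0.775 m from the base axis. Payload 14.6 kg.
Tool frame: the origin (TCP) lies where the fingers leave the gripper's body, on its centre line; the fingertips stand 97 mm ahead of it and the grasp point (between the pads) lies 78 mm ahead of it; z points along the fingers, y is the line along which they close (so a half turn about z gives the same grasp; the last joint's range is limited). The gripper opens to 94 mm and grips with 3 to 60 N. Pads are 16 mm wide; open, the fingers measure 119 mm over their backs; the gripper's body (75 mm by 177 mm) begins 78 mm behind the grasp point.
Start: joints at [1.19, 0.3, 1.521, -0, 1.321, -0.067], TCP at [0.17, 0.523, 0.303] pointing down, gripper open.
Joint ranges: [-3.03, 3.03], [-0.79, 2.21], [0.23, 2.52], [-1.04, 4.18], [0, 3.07], [-2.55, 2.55]. Speed limits (rad/s): [2.22, 2.22, 2.57, 3.14, 3.14, 3.14].

## Interface

Orientations are given as a 3x3 rotation matrix whose columns are the frame's x, y, z axes.
In Python, from station import * gives the robot as it stands.
- The arm moves only by the shell command python3 -m inch 'ROWS' [FORCE]. ROWS is JSON, a list of rows, each an object with "offset": the shift along the tool's x, y, z in mm, a list of three; "rot": the turn, a rotation vector about the tool's x, y, z in rad, a list of three; "hand": the closure, from 0 (fully open) to 1 (shut). A call has 1 to 12 rows; each row is the pose to reach, as a shift and turn from the pose commanded when the call began, along the tool's axes at that moment; what a row does not reach only later rows make up. A row lasts 1/12 s, in which the tool goes at most 41.7 mm and 7.16 degrees, less where a joint would pass 70% of its speed; a pose out of reach is approached as far as the arm can. A call with a gripper value outside its range is refused whole. The fingers move at their own pace and stop on an object; FORCE is the grip in N (left out, the last holds). Time passes only in rows, so rows that repeat a pose let the fingers close. It gives the time, the measured TCP pose, the force, the opening and the grip force at its end, in the units of the state.
- get_state(): the state, without advancing time (a new reading comes with each control period).
- camera(name): name is "side" or "top" or "wrist"; returns a dict with "img" (480x640x3 uint8, red, green, blue), "fx", "fy", "cx", "cy" (pixels), "xyz" and "orientation" of the camera in the world. Camera axes: x right, y down, z forward; pixel columns grow to the right and rows downward; lengths in m; the calibration is good to about 2 mm. A picture is of the moment at which its call begins. There is no depth.
- finish_job(): hands the job in; it is judged then, once.
Trained networks look in a picture, given as the dict that the camera call returned (one of the last four; its "shot" number tells which), for a name from the list of things; names that differ only in an ending like _2 or _b are one class to them, and where a whole thing is asked for, a point or a joint stands for the part that bears it (a point fixed in the world has none). Each returns a list of dicts, best first, with "p" (0 to 1); they miss things now and then, are a little off and sometimes report something else, mostly with a low value. They report only what shows in the picture. A call takes as long as a camera call.
- recognise(query, picture): "at" ([x, y, z] in m, in world coordinates, good to about 4 mm: the middle of the surface that is visible of it).
- outline_of(query, picture): "mask" (480x640 bool, what is visible of it).
- place_of(query, picture): "at" ([x, y, z] in m, in world coordinates, good to about 4 mm: a listed point, or the origin of a listed thing).
The state is a dict: "time": time; "joint_positions": joint angles; "joint_velocities": joint speeds; "effort": joint torques, N m; "eef_pos": TCP position; "tcp_rot": TCP orientation; "ft_force": force on the tool from outside, world axes, zero at the start; "ft_torque": the same for the moment, N m; "gripper_width": opening from 0.0 (shut) to 1.0 (fully open); "gripper_force": force on a finger pad.
Only numpy, scipy, OpenCV 4.12 (cv2) and the standard library are available. Lean on these libraries where they do the work, as an engineer would, in place of code of your own. Each camera call takes 0.05 s, during which the arm holds its last target. There are 200 camera calls.

## Working session

There is one attempt and no reset: what is moved stays moved. The work goes in short steps, Python scripts to look and compute and a shell command to move; the robot and the scene stay as the last step left them, time stands still between calls to the robot, and variables do not carry over. Pictures are saved under pics/ and viewed, at most 10 in all, crops included, and the job is handed in when it is done.

```bash
mkdir -p pics
cat > h.py <<'E'
from station import *
import numpy as np, cv2
def pix(c,p):
    R=np.array(c["orientation"]); q=R.T@(np.array(p)-np.array(c["xyz"]))
    return np.array([c["fx"]*q[0]/q[2]+c["cx"],c["fy"]*q[1]/q[2]+c["cy"]])
def onz(c,uv,z):
    R=np.array(c["orientation"]); d=R@np.array([(uv[0]-c["cx"])/c["fx"],(uv[1]-c["cy"])/c["fy"],1])
    o=np.array(c["xyz"]); return o+d*(z-o[2])/d[2]
def rect(c,m,z):
    cs,_=cv2.findContours(m.astype(np.uint8),0,2); k=max(cs,key=cv2.contourArea)[:,0,:]
    P=np.array([onz(c,p,z)[:2] for p in k])*1000
    return cv2.minAreaRect(P.astype(np.float32))
E
python3 - <<'E'
from h import *
np.set_printoptions(precision=4,suppress=True)
for n in ["top","side"]:
    c=camera(n); cv2.imwrite(f"pics/{n}0.png",c["img"][:,:,::-1]); print(n,c["xyz"])
    for q in ["handset","rest","remote","bowl"]:
        print(q,[(np.round(r["at"],4),round(r["p"],2)) for r in place_of(q,c)][:2])
        if n=="top":
            for o in outline_of(q,c)[:1]: print("  rect",rect(c,o["mask"],{"handset":.02,"remote":.016,"rest":.06,"bowl":.055}[q]),o["p"])
s=get_state(); print(s["eef_pos"],s["tcp_rot"],s["ft_force"],s["time"])
E
```

```text
top [ 0.3585 -0.0088  1.1527]
handset [(array([ 0.4735, -0.0987,  0.0031]), 0.69)]
  rect ((475.35662841796875, -95.67747497558594), (50.56781768798828, 150.73175048828125), 67.99755859375) 0.6
rest [(array([0.5054, 0.3236, 0.0337]), 0.98)]
  rect ((555.1289672851562, 311.2015686035156), (44.67685317993164, 130.34112548828125), 86.20641326904297) 0.94
remote [(array([ 0.4765,  0.0794, -0.0017]), 0.57)]
  rect ((479.0342102050781, 82.11039733886719), (105.64396667480469, 36.19924545288086), 28.31267547607422) 0.97
bowl [(array([ 0.5685, -0.3063, -0.0023]), 0.65)]
  rect ((566.020751953125, -303.3100891113281), (118.19120788574219, 115.15718078613281), 45.40257263183594) 0.8
side [ 0.4553 -0.9387  0.5625]
handset [(array([ 0.4727, -0.0979, -0.0014]), 0.65)]
rest [(array([0.5045, 0.3185, 0.0341]), 0.81)]
remote [(array([ 0.4815,  0.0824, -0.0001]), 0.8)]
bowl [(array([ 0.5642, -0.3047, -0.0025]), 0.84)]
[0.1698 0.5231 0.3027] [[-0.9512  0.3087 -0.    ]
 [ 0.3087  0.9512  0.    ]
 [ 0.      0.     -1.    ]] [0.9206 0.0905 0.2219] 0.7
```

View pics/top0.png

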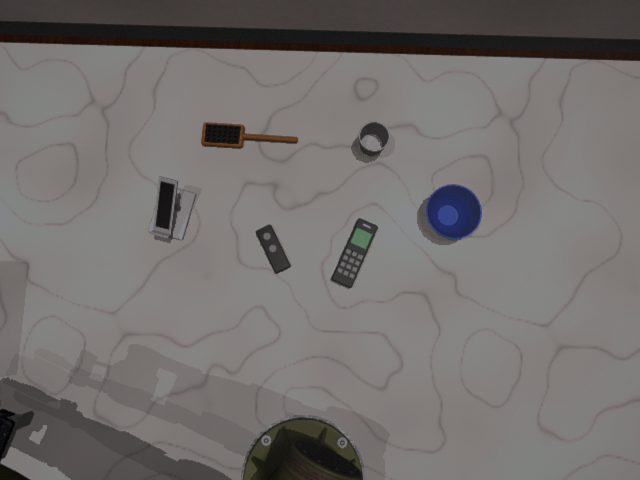

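View pics/side0.png

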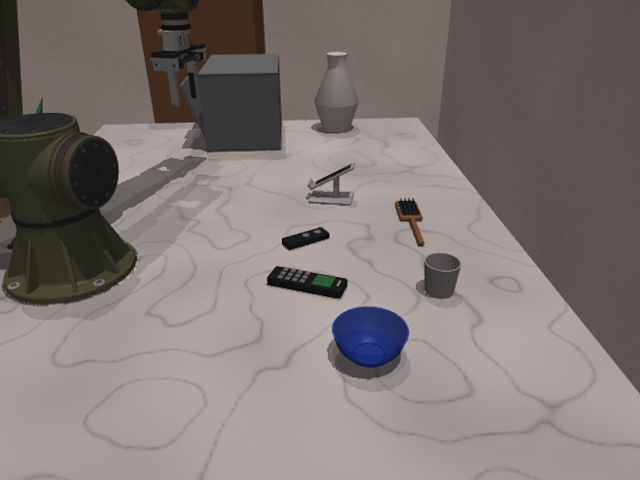

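The top view shows the handset centred near (355,253), with its display end pointing up and right, about -22° in yaw. The remote is at (272,249), the bowl at (453,212), and the stand's rest runs from (157,236) up to (168,180). The side view agrees: the slope rises away from the robot and the lip is at the near end. Next I'll fit the silhouettes to get the yaw angles and work out the first move.

```bash
cat >> h.py <<'E'
from scipy.spatial.transform import Rotation as Ro
from scipy.optimize import minimize
np.set_printoptions(precision=4,suppress=True)
def frame(yaw,pitch=0):  # x along yaw, rising by pitch
    return (Ro.from_euler('z',yaw)*Ro.from_euler('y',-pitch)).as_matrix()
def fit(cs,masks,box,z,pitch,x0):
    # box: list of (lo,hi) boxes; fit x,y,yaw by IoU of projected hulls
    def cost(p):
        R=frame(p[2],pitch); s=0
        for c,m in zip(cs,masks):
            im=np.zeros((480*4,640*4),np.uint8)
            for lo,hi in box:
                K=[pix(c,R@np.array([x,y,w])+[p[0],p[1],z]) for x in(lo[0],hi[0]) for y in(lo[1],hi[1]) for w in(lo[2],hi[2])]
                h=cv2.convexHull(np.round((np.array(K)+.5)*4).astype(np.int32)); cv2.fillConvexPoly(im,h,1)
            f=cv2.resize(im.astype(np.float32),(640,480),interpolation=cv2.INTER_AREA)
            s-=np.minimum(f,m).sum()/np.maximum(f,m).sum()
        return s
    sx=np.array(x0)+np.array([[0,0,0],[.008,0,0],[0,.008,0],[0,0,.15]])
    r=minimize(cost,x0,method="Nelder-Mead",options=dict(initial_simplex=sx,xatol=1e-4,fatol=1e-4)); return r.x,-r.fun/len(cs)
def go(G,R,g=.078):
    """offset mm and rotvec to bring grasp point to G with tool rot R"""
    s=get_state(); R0=np.array(s["tcp_rot"]); t=np.array(G)-g*R[:,2]
    print("offset",R0.T@(t-s["eef_pos"])*1000,"rot",Ro.from_matrix(R0.T@R).as_rotvec(),"t",s["time"])
def tool(F): return np.column_stack([-F[:,0],F[:,1],-F[:,2]])
E
python3 - <<'E'
from h import *
ct,cs=camera("top"),camera("side")
def M(q,c):
    o=outline_of(q,c); return o[0]["mask"].astype(np.float32) if o else None
hb=[((-.075,-.024,0),(.075,.024,.02))]
rb=[((0,-.02,-.004),(.122,.02,.001)),((-.006,-.02,-.004),(0,.02,.012))]
for q,b,z,p,x0 in [("handset",hb,0,0,(.475,-.096,-.38)),("rest",rb,.035,np.pi/6,(.505,.321,-.1))]:
    mt,ms=M(q,ct),M(q,cs)
    for nm,a,m in [("both",[ct,cs],[mt,ms]),("top",[ct],[mt]),("side",[cs],[ms])]:
        if any(x is None for x in m): print(nm,"none"); continue
        print(q,nm,*fit(a,m,b,z,p,x0))
go([.475,-.096,.122],tool(frame(-.384)))
E
```

```text
handset both [ 0.4756 -0.0964 -0.3964] 0.9133164882659912
handset top [ 0.4754 -0.0962 -0.3976] 0.9572850465774536
handset side [ 0.4754 -0.1003 -0.3629] 0.8848035931587219
rest both [ 0.5076  0.3186 -0.191 ] 0.8244882822036743
rest top [ 0.5063  0.3227 -0.2269] 0.930126965045929
rest side [ 0.5037  0.3095 -0.1816] 0.8938573598861694
offset [-481.4437 -494.6787  102.6355] rot [-0.     -0.      0.0702] t 1.0
```

```bash
python3 -m inch '[{"offset":[-240,-250,50],"rot":[0,0,0.081],"hand":0},{"offset":[-240,-250,50],"rot":[0,0,0.081],"hand":0},{"offset":[-240,-250,50],"rot":[0,0,0.081],"hand":0},{"offset":[-240,-250,50],"rot":[0,0,0.081],"hand":0},{"offset":[-240,-250,50],"rot":[0,0,0.081],"hand":0},{"offset":[-240,-250,50],"rot":[0,0,0.081],"hand":0},{"offset":[-240,-250,50],"rot":[0,0,0.081],"hand":0},{"offset":[-240,-250,50],"rot":[0,0,0.081],"hand":0},{"offset":[-481,-495,50],"rot":[0,0,0.081],"hand":0},{"offset":[-481,-495,50],"rot":[0,0,0.081],"hand":0},{"offset":[-481,-495,50],"rot":[0,0,0.081],"hand":0},{"offset":[-481,-495,50],"rot":[0,0,0.081],"hand":0}]' 15
python3 -c '
from h import *
go([.4755,-.0965,.122],tool(frame(-.395)))'
```

```text
time: 2.0
eef_pos: [0.3884, 0.075, 0.2543]
tcp_rot: [[-0.923, 0.385, 0.001], [0.385, 0.923, 0.0], [-0.001, 0.0, -1.0]]
ft_force: [1.4, 1.7, -0.3]
gripper_width: 1.0
gripper_force: 0.0
offset [-146.294  -124.8754   54.3282] rot [0.0004 0.0008 0.0002] t 2.0
```

```bash
python3 -m inch '[{"offset":[-146,-125,54],"rot":[0,0,0],"hand":0},{"offset":[-146,-125,54],"rot":[0,0,0],"hand":0},{"offset":[-146,-125,54],"rot":[0,0,0],"hand":0},{"offset":[-146,-125,54],"rot":[0,0,0],"hand":0},{"offset":[-146,-125,54],"rot":[0,0,0],"hand":0},{"offset":[-146,-125,54],"rot":[0,0,0],"hand":0},{"offset":[-146,-125,54],"rot":[0,0,0],"hand":0},{"offset":[-146,-125,54],"rot":[0,0,0],"hand":0}]'
python3 - <<'E'
from h import *
c=camera("wrist"); cv2.imwrite("pics/w1.png",c["img"][:,:,::-1])
print([ (r["at"],r["p"]) for r in place_of("handset",c)])
o=outline_of("handset",c)
if o: print(o[0]["p"],rect(c,o[0]["mask"],.02),fit([c],[o[0]["mask"].astype(np.float32)],[((-.075,-.024,0),(.075,.024,.02))],0,0,(.4755,-.0965,-.395)))
go([.4755,-.0965,.0215],tool(frame(-.395)))
E
```

```text
time: 2.67
eef_pos: [0.4745, -0.0941, 0.2]
tcp_rot: [[-0.923, 0.385, -0.0], [0.385, 0.923, 0.0], [0.0, 0.0, -1.0]]
ft_force: [-0.5, -0.4, 0.0]
gripper_width: 0.999
gripper_force: 0.0
[([0.4713, -0.0962, 0.0023], 0.74)]
0.73 ((474.7821960449219, -97.36339569091797), (48.6331787109375, 150.21141052246094), 67.27687072753906) (array([ 0.4753, -0.0976, -0.3958]), np.float64(0.9633145332336426))
offset [ -1.8886  -2.4381 100.99  ] rot [0.0002 0.0008 0.0015] t 2.8167
```

View pics/w1.png

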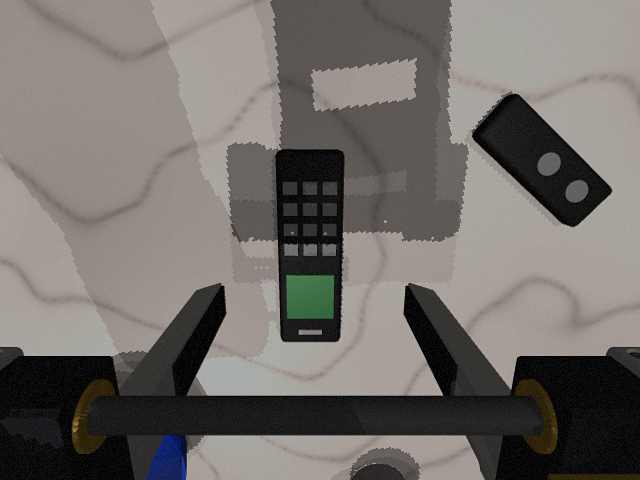

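The wrist view has the handset aligned with the tool at (311,245), squarely between the fingers. The remote is well clear at (545,160). Now I'll descend and grip.

```bash
python3 -m inch '[{"offset":[-2,-3,40],"rot":[0,0,0],"hand":0},{"offset":[-2,-3,70],"rot":[0,0,0],"hand":0},{"offset":[-2,-3,90],"rot":[0,0,0],"hand":0},{"offset":[-2,-3,101],"rot":[0,0,0],"hand":0},{"offset":[-2,-3,101],"rot":[0,0,0],"hand":0},{"offset":[-2,-3,101],"rot":[0,0,0],"hand":0},{"offset":[-2,-3,101],"rot":[0,0,0],"hand":0}]'
python3 -m inch '[{"offset":[0,0,0],"rot":[0,0,0],"hand":0.7},{"offset":[0,0,0],"rot":[0,0,0],"hand":0.7},{"offset":[0,0,0],"rot":[0,0,0],"hand":0.7},{"offset":[0,0,0],"rot":[0,0,0],"hand":0.7},{"offset":[0,0,0],"rot":[0,0,0],"hand":0.7},{"offset":[0,0,0],"rot":[0,0,0],"hand":0.7},{"offset":[0,0,0],"rot":[0,0,0],"hand":0.7},{"offset":[0,0,0],"rot":[0,0,0],"hand":0.7}]' 20
```

```text
time: 3.4
eef_pos: [0.4758, -0.0976, 0.0997]
tcp_rot: [[-0.923, 0.384, 0.001], [0.384, 0.923, -0.0], [-0.001, 0.0, -1.0]]
ft_force: [0.2, 0.2, -0.5]
gripper_width: 0.997
gripper_force: 0.0
time: 4.07
eef_pos: [0.4754, -0.098, 0.0989]
tcp_rot: [[-0.923, 0.385, -0.0], [0.385, 0.923, -0.0], [0.0, -0.0, -1.0]]
ft_force: [-1.1, 0.7, 0.9]
gripper_width: 0.506
gripper_force: 20.0
```

Gripped: the opening is 47.6 mm, which matches the handset's width. Lifting and heading for the stand.

```bash
python3 -m inch '[{"offset":[0,0,-20],"rot":[0,0,0],"hand":0.7},{"offset":[0,0,-60],"rot":[0,0,0],"hand":0.7},{"offset":[0,0,-100],"rot":[0,0,0],"hand":0.7},{"offset":[0,0,-140],"rot":[0,0,0],"hand":0.7},{"offset":[0,0,-160],"rot":[0,0,0],"hand":0.7},{"offset":[0,0,-160],"rot":[0,0,0],"hand":0.7}]'
python3 - <<'E'
from h import *
cs=[camera("top"),camera("side"),camera("wrist")]
rb=[((0,-.02,-.004),(.122,.02,.001)),((-.006,-.02,-.004),(0,.02,.012))]
for c,n in zip(cs,"tsw"):
    print(n,[(r["at"],r["p"]) for r in place_of("rest",c)],[(r["at"],r["p"]) for r in place_of("handset",c)])
    o=outline_of("rest",c)
    if o: print(fit([c],[o[0]["mask"].astype(np.float32)],rb,.035,np.pi/6,(.505,.321,-.2)))
    if n=="t":
        y,x=np.nonzero(o[0]["mask"]); a=c["img"][y.min()-12:y.max()+12,x.min()-20:x.max()+30]
        b=c["img"].copy(); b[o[0]["mask"]]=(255,0,0); b=b[y.min()-12:y.max()+12,x.min()-20:x.max()+30]
        cv2.imwrite("pics/rest.png",cv2.resize(np.hstack([a,b])[:,:,::-1],None,fx=4,fy=4)[:600,:800])
# preplace pose: 80 mm off the plate along its normal
F=frame(-.2,np.pi/6); go(np.array([.505,.321,.035])+F@[.079,0,.10],tool(F))
E
```

```text
time: 4.57
eef_pos: [0.4764, -0.0982, 0.2634]
tcp_rot: [[-0.923, 0.385, 0.007], [0.385, 0.923, -0.002], [-0.007, 0.001, -1.0]]
ft_force: [0.2, -0.3, -1.2]
gripper_width: 0.511
gripper_force: 20.0
t [([0.5034, 0.3203, 0.0343], 0.91)] [([0.4765, -0.0988, 0.1704], 0.7)]
(array([ 0.5061,  0.3222, -0.2171]), np.float64(0.9505441188812256))
s [([0.5056, 0.318, 0.0356], 0.84)] [([0.4739, -0.0986, 0.1622], 0.79)]
(array([ 0.5097,  0.3119, -0.0975]), np.float64(0.6857749223709106))
w [] [([0.4712, -0.097, 0.1613], 0.82)]
offset [154.0118 394.1275  30.0583] rot [-0.051  -0.5224 -0.1903] t 5.1667
```

View pics/rest.png

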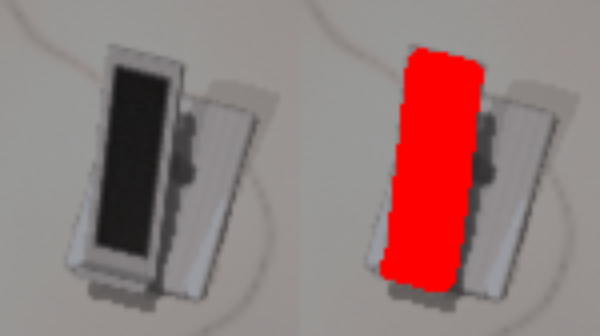

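The crop shows the dark pad in the left panel and the rest mask in the right, and the mask covers the plate properly. The top-view fit is (0.506, 0.322) with yaw -0.217. I'll move to the pose above the rest.

```bash
python3 -m inch '[{"offset":[15,40,5],"rot":[0,-0.05,0],"hand":0.7},{"offset":[30,75,5],"rot":[-0.01,-0.1,-0.04],"hand":0.7},{"offset":[45,112,10],"rot":[-0.02,-0.2,-0.07],"hand":0.7},{"offset":[60,150,10],"rot":[-0.03,-0.3,-0.1],"hand":0.7},{"offset":[75,187,12],"rot":[-0.04,-0.4,-0.14],"hand":0.7},{"offset":[90,225,15],"rot":[-0.05,-0.52,-0.18],"hand":0.7},{"offset":[104,263,18],"rot":[-0.05,-0.52,-0.18],"hand":0.7},{"offset":[119,300,20],"rot":[-0.05,-0.52,-0.18],"hand":0.7},{"offset":[133,338,24],"rot":[-0.05,-0.52,-0.18],"hand":0.7},{"offset":[147,375,28],"rot":[-0.05,-0.52,-0.18],"hand":0.7},{"offset":[154,394,30],"rot":[-0.05,-0.52,-0.18],"hand":0.7},{"offset":[154,394,30],"rot":[-0.05,-0.52,-0.18],"hand":0.7}]'
python3 -m inch '[{"offset":[0,0,0],"rot":[0,0,0],"hand":0.7},{"offset":[0,0,0],"rot":[0,0,0],"hand":0.7},{"offset":[0,0,0],"rot":[0,0,0],"hand":0.7}]'
python3 - <<'E'
from h import *
b=[]
for n in ["side","wrist"]:
    c=camera(n); im=c["img"][:,:,::-1].copy()
    s=get_state(); R=np.array(s["tcp_rot"]); H=np.column_stack([-R[:,0],R[:,1],-R[:,2]]); o=s["eef_pos"]+R[:,2]*(.078+.0209)
    for F,O,L in [(H,o,(-.075,.075,.024)),(frame(-.215,np.pi/6),np.array([.5055,.3215,.035]),(0,.122,.02))]:
        P=[pix(c,O+F@np.array([x,y,0])) for x,y in [(L[0],-L[2]),(L[1],-L[2]),(L[1],L[2]),(L[0],L[2])]]
        cv2.polylines(im,[np.array(P).astype(int)],True,(0,0,255),1)
    b.append(im if n=="wrist" else cv2.resize(im[90:240,220:420],(640,480)))
cv2.imwrite("pics/pre.png",cv2.resize(np.vstack(b),(400,600)) ); cv2.imwrite("pics/preS.png",b[0])
F=frame(-.215,np.pi/6); O=np.array([.5055,.3215,.035])
go(O+F@[.079,0,.031],tool(F))
go(O+F@[.079,0,.0225],tool(F))
print(get_state()["eef_pos"],get_state()["gripper_width"])
E
```

```text
time: 6.17
eef_pos: [0.4842, 0.3285, 0.2279]
tcp_rot: [[-0.849, 0.205, 0.487], [0.179, 0.979, -0.101], [-0.498, 0.002, -0.867]]
ft_force: [-0.8, 1.0, -2.5]
gripper_width: 0.508
gripper_force: 20.0
time: 6.42
eef_pos: [0.4849, 0.324, 0.2291]
tcp_rot: [[-0.848, 0.21, 0.488], [0.183, 0.978, -0.103], [-0.498, 0.002, -0.867]]
ft_force: [0.4, 0.0, -1.5]
gripper_width: 0.506
gripper_force: 20.0
offset [ 0.2161  1.6113 69.4998] rot [ 0.0037 -0.0017  0.0021] t 6.5167
offset [ 0.2016  1.58   77.9997] rot [ 0.0037 -0.0017  0.0021] t 6.5167
[0.485  0.3241 0.2292] 0.5078437476853741
```

View pics/pre.png

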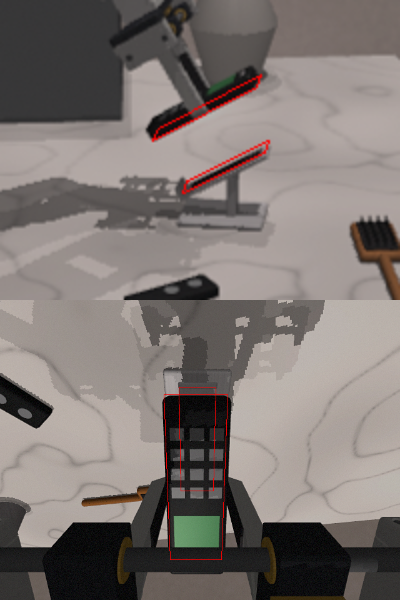

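The overlays agree. In the side crop the handset is parallel above the plate. In the wrist crop the stand's foot and lip (165–230, y≈380) are centred under the handset. Next I'll descend and feel for contact.

```bash
python3 -m inch '[{"offset":[0,1,25],"rot":[0.004,0,0],"hand":0.7},{"offset":[0,1,45],"rot":[0.004,0,0],"hand":0.7},{"offset":[0,1,60],"rot":[0.004,0,0],"hand":0.7},{"offset":[0,1,70],"rot":[0.004,0,0],"hand":0.7},{"offset":[0,1,74],"rot":[0.004,0,0],"hand":0.7},{"offset":[0,1,75],"rot":[0.004,0,0],"hand":0.7},{"offset":[0,1,75],"rot":[0.004,0,0],"hand":0.7},{"offset":[0,1,75],"rot":[0.004,0,0],"hand":0.7}]'
python3 - <<'E'
from h import *
b=[]
F=frame(-.215,np.pi/6); O=np.array([.5055,.3215,.035])
go(O+F@[.079,0,.0209],tool(F))
c=camera("side"); cv2.imwrite("pics/s3.png",cv2.resize(c["img"][120:220,270:390,::-1],(720,600)))
print([(F.T@(np.array(r["at"])-O),r["p"]) for n in ("side","top") for r in place_of("handset",camera(n))])
E
```

```text
time: 7.18
eef_pos: [0.5216, 0.3184, 0.1648]
tcp_rot: [[-0.847, 0.21, 0.488], [0.182, 0.978, -0.106], [-0.499, -0.001, -0.867]]
ft_force: [-1.1, -0.7, -1.0]
gripper_width: 0.511
gripper_force: 20.0
offset [ 0.0906 -0.4458  5.3633] rot [ 0.0009 -0.0011  0.003 ] t 7.1833
[(array([ 0.077 , -0.0017,  0.0069]), 0.62), (array([0.0811, 0.0016, 0.0043]), 0.6)]
```

View pics/s3.png

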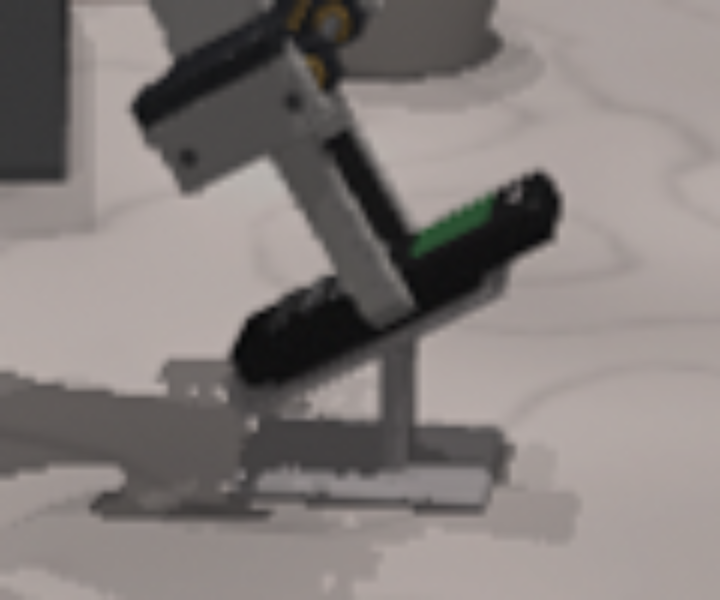

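Side crop: the handset hangs just over the plate, parallel to it. The lip isn't visible at the lower end (235,370), so I'll project where it should be and check the clearance from the original images.

Run:
```python
from h import *
F=frame(-.215,np.pi/6); O=np.array([.5055,.3215,.035])
c=camera("side"); a0=cv2.imread("pics/side0.png")
s=get_state(); R=np.array(s["tcp_rot"]); H=np.column_stack([-R[:,0],R[:,1],-R[:,2]]); o=s["eef_pos"]+R[:,2]*(.078+.0209)
out=[]
for im in (a0,c["img"][:,:,::-1].copy()):
    k=cv2.resize(im[130:230,290:380],(400,444),interpolation=cv2.INTER_CUBIC); f=400/90
    def poly(P,col): cv2.polylines(k,[np.array([((pix(c,p)-[290,130])+.5)*f for p in P]).astype(int)],True,col,1)
    poly([O+F@np.array(p) for p in [(-.006,-.02,0),(0,-.02,0),(0,-.02,.012),(-.006,-.02,.012)]],(0,255,0))
    poly([O+F@np.array(p) for p in [(0,-.02,0),(.122,-.02,0),(.122,.02,0),(0,.02,0)]],(0,0,255))
    poly([o+H@np.array(p) for p in [(-.075,-.024,0),(.075,-.024,0),(.075,-.024,.02),(-.075,-.024,.02)]],(255,128,0))
    out.append(k)
cv2.imwrite("pics/lip.png",np.hstack(out))
```

```text
(no output)
```

View pics/lip.png

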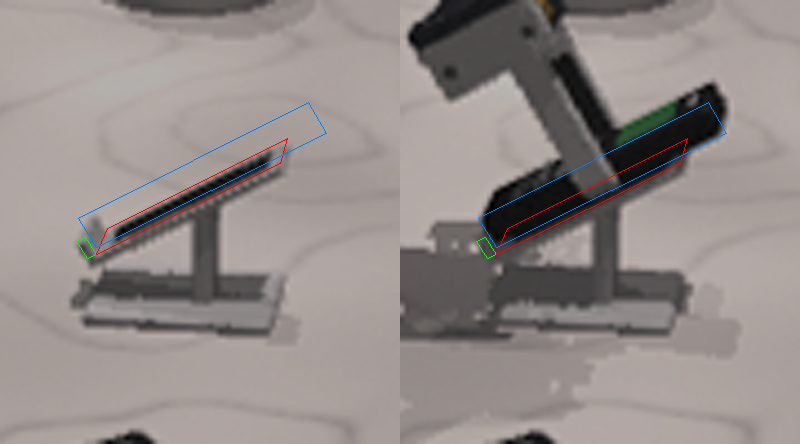

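The model lip lines up with the real one to within a pixel, and nothing has touched yet. I'll shift 3 mm up the slope for margin, then descend to contact.

```bash
python3 -m inch '[{"offset":[-3,0,0],"rot":[0,0,0],"hand":0.7},{"offset":[-3,0,2],"rot":[0,0,0],"hand":0.7},{"offset":[-3,0,3],"rot":[0,0,0],"hand":0.7},{"offset":[-3,0,4],"rot":[0,0,0],"hand":0.7},{"offset":[-3,0,4],"rot":[0,0,0],"hand":0.7},{"offset":[-3,0,4],"rot":[0,0,0],"hand":0.7}]'
python3 -c '
from h import *
F=frame(-.215,np.pi/6); O=np.array([.5055,.3215,.035])
go(O+F@[.079,0,.0209],tool(F)); print(get_state()["ft_force"])'
```

```text
time: 7.98
eef_pos: [0.5261, 0.3173, 0.1618]
tcp_rot: [[-0.848, 0.211, 0.487], [0.182, 0.978, -0.106], [-0.498, -0.002, -0.867]]
ft_force: [0.4, -0.6, -1.1]
gripper_width: 0.506
gripper_force: 20.0
offset [ 2.5716 -0.2278  0.3901] rot [-0.0001 -0.0021  0.0034] t 7.9833
[ 0.4469 -0.5666 -1.0808]
```

```bash
python3 -m inch '[{"offset":[0,0,1],"rot":[0,0,0],"hand":0.7},{"offset":[0,0,1],"rot":[0,0,0],"hand":0.7},{"offset":[0,0,1],"rot":[0,0,0],"hand":0.7}]'; python3 -m inch '[{"offset":[0,0,1],"rot":[0,0,0],"hand":0.7},{"offset":[0,0,1],"rot":[0,0,0],"hand":0.7},{"offset":[0,0,1],"rot":[0,0,0],"hand":0.7}]'
```

```text
time: 8.23
eef_pos: [0.5264, 0.3173, 0.1614]
tcp_rot: [[-0.848, 0.211, 0.487], [0.182, 0.978, -0.106], [-0.498, -0.002, -0.867]]
ft_force: [-4.0, -0.4, 3.4]
gripper_width: 0.512
gripper_force: 20.0
time: 8.48
eef_pos: [0.5267, 0.3173, 0.1613]
tcp_rot: [[-0.847, 0.211, 0.487], [0.182, 0.978, -0.107], [-0.499, -0.002, -0.867]]
ft_force: [-15.3, -2.0, 13.4]
gripper_width: 0.51
gripper_force: 20.0
```

Contact at the expected height. I'll ease off 1 mm, open, and retract along the normal.

```bash
python3 -m inch '[{"offset":[0,0,-1],"rot":[0,0,0],"hand":0.7},{"offset":[0,0,-1],"rot":[0,0,0],"hand":0.7},{"offset":[0,0,-1],"rot":[0,0,0],"hand":0.3},{"offset":[0,0,-1],"rot":[0,0,0],"hand":0.3},{"offset":[0,0,-1],"rot":[0,0,0],"hand":0.3},{"offset":[0,0,-1],"rot":[0,0,0],"hand":0.3},{"offset":[0,0,-1],"rot":[0,0,0],"hand":0.3}]'
python3 -m inch '[{"offset":[0,0,-8],"rot":[0,0,0],"hand":0.3},{"offset":[0,0,-20],"rot":[0,0,0],"hand":0.3},{"offset":[0,0,-45],"rot":[0,0,0],"hand":0.3},{"offset":[0,0,-80],"rot":[0,0,0],"hand":0.3},{"offset":[0,0,-110],"rot":[0,0,0],"hand":0.3},{"offset":[0,0,-110],"rot":[0,0,0],"hand":0.3},{"offset":[0,0,-110],"rot":[0,0,0],"hand":0.3}]'
python3 - <<'E'
from h import *
F=frame(-.215,np.pi/6); O=np.array([.5055,.3215,.035])
b=[]
for n in ("side","top","wrist"):
    c=camera(n); print(n,[(F.T@(np.array(r["at"])-O),r["p"]) for r in place_of("handset",c)])
    if n=="top":
        k=c["img"][160:260,130:220]; o=outline_of("handset",c)
        print(fit([c],[o[0]["mask"].astype(np.float32)],[((-.075,-.024,0),(.075,.024,.02))],.0725,np.pi/6,tuple((O+F@[.075,0,0])[:2])+(-.215,)), (O+F@[.075,0,0]))
    elif n=="side": k=c["img"][130:230,290:380]
    else: k=c["img"][:,:]
    b.append(cv2.resize(k[:,:,::-1],(266,300)))
cv2.imwrite("pics/end.png",np.hstack(b))
E
```

```text
time: 9.07
eef_pos: [0.5266, 0.3172, 0.1611]
tcp_rot: [[-0.848, 0.211, 0.487], [0.182, 0.978, -0.106], [-0.498, -0.002, -0.867]]
ft_force: [0.7, 0.2, 0.4]
gripper_width: 0.699
gripper_force: 0.0
time: 9.65
eef_pos: [0.4725, 0.3295, 0.2588]
tcp_rot: [[-0.846, 0.209, 0.49], [0.182, 0.978, -0.104], [-0.5, 0.001, -0.866]]
ft_force: [0.5, -0.5, -0.4]
gripper_width: 0.698
gripper_force: 0.0
side [(array([ 0.0789, -0.0039,  0.0034]), 0.69)]
top [(array([0.0804, 0.0016, 0.0046]), 0.68)]
(array([ 0.5785,  0.3095, -0.2185]), np.float64(0.7841192483901978)) [0.569  0.3076 0.0725]
wrist [(array([0.0802, 0.0014, 0.0012]), 0.91)]
```

View pics/end.png

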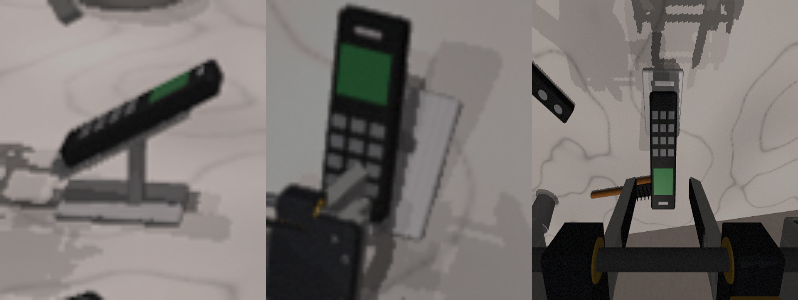

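The handset lies flat and straight on the rest. In the wrist crop its lower end sits just inside the lip at (663,88), and it is centred with the display end uppermost. It measures x≈80 mm, y≈1 mm and z within a few mm, and the gripper is clear, so I'm handing it in.

```bash
python3 -c '
from station import *
print(finish_job())'
```

```text
the job is handed in; nothing more can be done
None
```

The handset is on the sloping rest, keys up and earpiece end uppermost, about 5 mm from the lip and centred to about 2 mm; the arm kept clear of the remote and bowl, and the job is handed in (no verdict was returned).

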